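Set the glass-marking turntable to its long line and clamp it

TASK

Set the marking turntable: with a fingertip push the disc round by its upright peg until the black index line on the disc lines up with the one long line on the scale ring, and only then push the clamp lever round by its knob, as far as it goes, so that its nose lies over the disc's rim. Only push, gently, and pinch or lift nothing: the glass stays standing in the middle of the disc and everything else on the bench stays where it is.

Things in the scene. Friction and masses are not known exactly. Their poses are not given: they have to be found in the camera images.
- disc_centre (a point): On the axis of the marking turntable, at the level of the disc's top face, 36 mm above the bench. The turntable: a bare plywood board (270 x 335 x 18 mm, screwed to the bench, longer towards the clamp lever) carrying a flat round aluminium disc, 184 mm across and 12 mm thick, that turns about the vertical. Axes are those of the board, z up, y pointing away from the lever's side, x away from the robot to within 0.3 rad.
- disc (a joint): Angle of the disc, rad, growing anticlockwise seen from above; it turns freely both ways (no stop within a turn and a half) with slight friction, about 1.5 N at the peg, and stays where it is left.
- index_mark (a point): Outer end of the index line, on the level of the disc's top, 94 mm from the axis. The index line is the only line on the disc: black, radial, 5 mm wide, 46 mm long, out to the rim. x points radially outwards.
- peg_top (a point): Middle of the top of the peg, a plain steel pin fixed upright on the disc, 16 mm in diameter, 28 mm high above the disc (its top 64 mm above the bench), 78 mm from the axis, exactly opposite the index line.
- target_line (a point): Inner end of the target line, 94 mm from the axis, 32 mm above the bench. The target line is the one long black line (29 mm long, 5 mm wide, radial) on the white fixed scale ring that surrounds the disc (248 mm across, top 32 mm above the bench, 4 mm below the disc's top); the other lines of the scale are short and thin, every 10 degrees. x points radially outwards.
- lever_pivot (a point): Top centre of the pivot of the clamp lever, 52 mm above the bench, on the board 140 mm from the disc's axis. The lever is a flat steel bar 14 mm wide, 38 to 48 mm above the bench, turning about the vertical at this point.
- lever_knob (a point): Middle of the top of the black knob on the lever, 95 mm from the pivot: an upright cylinder 22 mm in diameter, from 46 to 70 mm above the bench. Open, the knob lies on the robot's side of the pivot; pushed away from the disc in a quarter circle, anticlockwise seen from above, it closes: then the knob points straight away from the disc and the short opposite end (nose, with a rubber pad) lies over the disc's rim.
- lever (a joint): Angle of the clamp lever, rad: 0 to 0.25 open as found, 1.5 fully closed at its stop. Slight friction, about 1.5 N at the knob; it stays where it is left. It does not itself move or brake the disc.
- tumbler: Short amber glass, cut from a bottle, 52 mm across, 42 mm high, open at the top, standing loose in the middle of the disc. Origin at the centre of its underside. To be left standing there.
- stopper: Bystander: cork stopper, 26 mm across, 28 mm high, standing on the board's corner. Origin at the centre of its underside.
- spool: Bystander: copper wire spool, 36 mm across, 30 mm high, standing on the board's corner. Origin at the centre of its underside.
- bottle: Bystander: green glass bottle, 66 mm across, 190 mm high. Origin at the centre of its underside.
- jar: Bystander: glass jar with a steel cap, 68 mm across, 85 mm high. Origin at the centre of its underside.
- mallet: Bystander: hammer with a wooden handle, lying on the bench.
- screwdriver: Bystander: screwdriver with a black handle, lying on the bench.
There are look-alikes about, which are no part of the job. Leave any purple or yellow look-alike of the tumbler alone.

How it is judged:
By the outcome, as a careful person would: the job done as asked, in the order asked, and still so for the second after the job is handed in, with the robot touching nothing.
It also fails if it takes over 70 s, if anything falls off the work surface, if the arm or the gripper's body presses on something with over 40 N, if the wrist force passes 120 N, or if a joint passes its speed limit or range.

ROBOT

A 6-joint arm with a two-finger parallel gripper is mounted at the origin on the work surface. World frame = base frame: x ahead of the robot, y to its left, z up, the work surface at z = 0. Lengths are in mm, angles in degrees, forces in N, time in s.
With the tool pointing down it reaches from about 350 to 850 mm from the base axis. Payload 8.1 kg.
Tool frame: the origin (TCP) lies at the very end of the fingers, on their centre line; the grasp point (between the pads) lies r.tcp_to_grasp behind it (r.tcp_to_grasp is the distance from the TCP to the grasp point, in mm); z points along the fingers, y is the line along which they close (so a half turn about z gives the same grasp; the last joint's range is limited). The gripper opens to 85 mm and grips with 20 to 120 N. Pads are 22 mm wide; open, the fingers measure 114 mm over their backs; the gripper's body (76 mm by 85 mm) begins 54 mm behind the grasp point. The pads swing forward as they close: fully open they stand 13 mm farther back than shut.
Start: joints at [69.821, 7.471, 85.268, -0, 87.261, -4.893], TCP at [158.165, 578.782, 231.292] pointing down, gripper open.
Joint ranges: [-169.43, 169.43], [-51.17, 129.36], [1.28, 143.12], [-76.62, 256.62], [0, 156.53], [-152.29, 152.29]. Speed limits (degrees/s): [136.94, 136.94, 159.86, 180, 180, 180].

INTERFACE

Orientations are given as [roll, pitch, yaw] about the fixed x, y, z axes, in that order (R = Rz(yaw) Ry(pitch) Rx(roll)).
In Python, from bench import r gives the robot as it stands.
- The arm moves only by the shell command python3 -m handwheel 'ROWS' [OPENING] [FORCE]. ROWS is JSON, a list of rows, each a list of 4 numbers: the shift along the tool's x, y, z in m, then the turn about the tool's z in degrees. A call has 1 to 10 rows; each row shifts and turns the commanded pose from where the row before left it, along the tool's axes as they then stand; what a row does not reach is not made up. A row lasts 1/10 s, in which the tool goes at most 50 mm and 8.59 degrees, less where a joint would pass 70% of its speed; a pose out of reach is approached as far as the arm can. A call is refused whole if a number of a shift passes 0.05 or a number of a turn 8.59, either way. A call with a gripper value outside its range is refused whole. OPENING is the finger opening in m, from 0 to 0.0854, set as the call begins (- or left out, the last holds). The fingers move at their own pace and stop on an object; FORCE is the grip in N (left out, the last holds). Time passes only in rows, so rows that do not move let the fingers close. It gives the time, the measured TCP pose, the force, the opening and the grip force at its end, in the units of the state.
- r.sense(): the state, without advancing time (a new reading comes with each control period).
- r.snapshot(name): name is "side" or "top" or "wrist"; returns the picture (420x560x3 uint8, red, green, blue); there is no depth.
- r.camera_params(name): a dict with "fx", "fy", "cx", "cy" (pixels), "D" ([k1, k2, p1, p2, k3] as OpenCV has them; the pictures are not rectified), "R" (3x3) and "t" (3): a world point X has camera coordinates R X + t; the wrist camera has in their place "mount" (4x4, takes a point from camera to tool coordinates, whose origin is the TCP and whose axes are the flange's). Camera axes: x right, y down, z forward; pixel columns grow to the right and rows downward; lengths in mm; the calibration is good to about 2 mm. A picture is of the moment at which its call begins: read the wrist's pose just before it. camera_params takes no time and is no camera call.
- r.hand_in(): hands the job in; it is judged then, once.
The state is a dict: "time": time; "joint_pos": joint angles; "qd": joint speeds; "joint_efforts": joint torques, N m; "tool_pos": TCP position; "tcp_rot": TCP orientation; "ft_force": force on the tool from outside, world axes, zero at the start; "wrist_torque": the same for the moment, N m; "finger_gap": finger opening in mm; "grip_force": force on a finger pad.
Only numpy, scipy, OpenCV 4.12 (cv2) and the standard library are available. Lean on these libraries where they do the work, as an engineer would, in place of code of your own. Each camera call takes 0.05 s, during which the arm holds its last target. There are 200 camera calls.

## Working session

There is one attempt and no reset: what is moved stays moved. The work goes in short steps, Python scripts to look and compute and a shell command to move; the robot and the scene stay as the last step left them, time stands still between calls to the robot, and variables do not carry over. Pictures are saved under pics/ and viewed, at most 10 in all, crops included, and the job is handed in when it is done.

```bash
mkdir -p pics; ls
python3 - <<'E'
from bench import r
import cv2
s=r.sense();print(s)
for n in("side","top"):
    cv2.imwrite(f"pics/{n}0.png",r.snapshot(n)[:,:,::-1]); 
    p=r.camera_params(n);print(n,p)
print(r.camera_params("wrist"),r.tcp_to_grasp)
E
```

```text
pics
{'time': 0.0, 'joint_pos': array([ 6.98205929e+01,  7.51608147e+00,  8.53287714e+01,  7.05309273e-04,
        8.72613583e+01, -4.89413031e+00]), 'qd': array([-0.02149947,  0.06428819, -0.03376385,  0.04103667, -0.09326626,
        0.01556894]), 'joint_efforts': array([ 2.78989082e-04, -5.69380045e+01, -5.00567901e+01, -4.11064650e-05,
        1.39588426e-02,  8.96554894e-06]), 'tool_pos': array([157.97142867, 578.26606473, 230.23914939]), 'tcp_rot': array([-1.79894236e+02, -9.76325732e-03,  1.64714680e+02]), 'ft_force': array([-0.41649963,  0.01202779, -0.30630081]), 'wrist_torque': array([-0.01282237, -0.00556232, -0.031796  ]), 'grip_force': 0.0, 'finger_gap': 85.41533863365115}
side {'fx': 393.2379069830388, 'fy': 393.2379069830388, 'cx': 274.3924288709097, 'cy': 210.04358619105037, 'D': array([0.03260421, 0.        , 0.        , 0.        , 0.        ]), 'R': array([[ 9.13332138e-01, -4.07215325e-01,  2.92178540e-04],
       [-2.09106980e-01, -4.69615778e-01, -8.57750133e-01],
       [ 3.49426211e-01,  7.83349667e-01, -5.14066750e-01]]), 't': array([-487.79533268,  176.74225
[... 261 characters left out ...]
   [-0.97098703, -0.07944067, -0.22555126],
       [ 0.22498653,  0.01610665, -0.97422874]]), 't': array([ -67.45559598,  516.83413278, 1178.93092522])}
{'fx': 359.00062108565095, 'fy': 359.00062108565095, 'cx': 283.8887180413399, 'cy': 206.28700418044832, 'D': array([0.03003307, 0.        , 0.        , 0.        , 0.        ]), 'mount': array([[ 2.22154313e-04, -9.51099690e-01, -3.08884007e-01,
         7.88338941e+01],
       [ 9.99999967e-01,  1.70463765e-04,  1.94332726e-04,
        -9.28581325e-02],
       [-1.32176265e-04, -3.08884040e-01,  9.51099696e-01,
        -1.42460384e+02],
       [ 0.00000000e+00,  0.00000000e+00,  0.00000000e+00,
         1.00000000e+00]])} 18.700000000000003
```

View pics/top0.png

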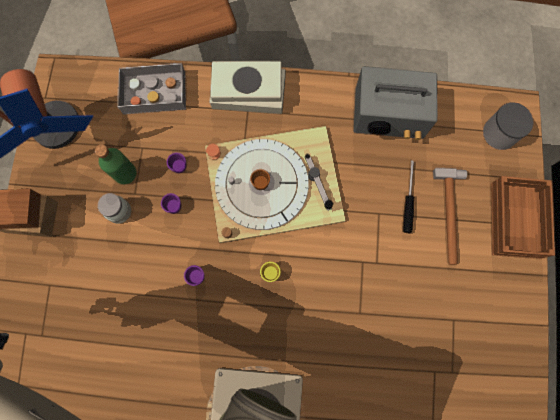

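View pics/side0.png

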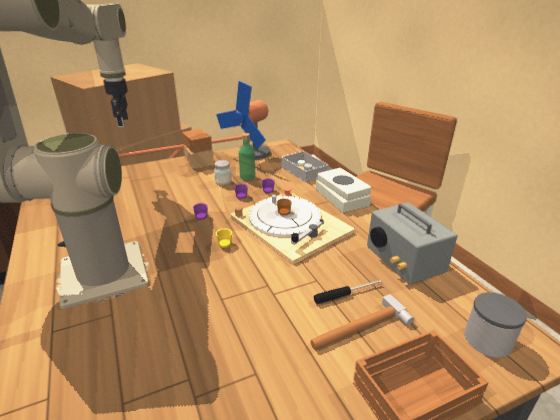

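The top view shows the disc at about (262,182), the lever's knob at (329,205), the peg at about (234,182), the index line at about (288,183) and the long line at about (285,216). I'll enlarge it.

```bash
cat > h.py <<'E'
import numpy as np,cv2
from bench import r
from scipy.spatial.transform import Rotation as Ro
def cam(n,s=None):
    p=r.camera_params(n);K=np.array([[p['fx'],0,p['cx']],[0,p['fy'],p['cy']],[0,0,1]])
    if 'R' in p: return K,p['D'],p['R'],p['t']
    s=s or r.sense();T=np.eye(4);T[:3,:3]=Ro.from_euler('xyz',s['tcp_rot'],degrees=True).as_matrix();T[:3,3]=s['tool_pos']
    M=np.linalg.inv(T@p['mount']);return K,p['D'],M[:3,:3],M[:3,3]
def ray(c,uv,z):
    K,D,R,t=c;q=cv2.undistortPoints(np.array(uv,float).reshape(-1,1,2),K,D).reshape(-1,2)
    d=np.c_[q,np.ones(len(q))]@R;o=-R.T@t;return o+d*((z-o[2])/d[:,2])[:,None]
def proj(c,X):
    K,D,R,t=c;return cv2.projectPoints(np.array(X,float).reshape(-1,1,3),cv2.Rodrigues(R)[0],t,K,D)[0].reshape(-1,2)
E
python3 - <<'E'
from h import *
im=cv2.imread("pics/top0.png");c=im[115:250,195:355];cv2.imwrite("pics/topc.png",cv2.resize(c,None,fx=4.4,fy=4.4,interpolation=cv2.INTER_CUBIC))
c=cam("top");print(ray(c,[(262,182)],36),ray(c,[(329,205)],70),ray(c,[(234,182)],64),ray(c,[(285,216)],32))
E
```

```text
[[590.51005999  34.48493317  36.        ]] [[ 534.66440519 -141.56611813   70.        ]] [[576.77315714 104.24559456  64.        ]] [[505.47787163 -32.8258905   32.        ]]
```

View pics/topc.png

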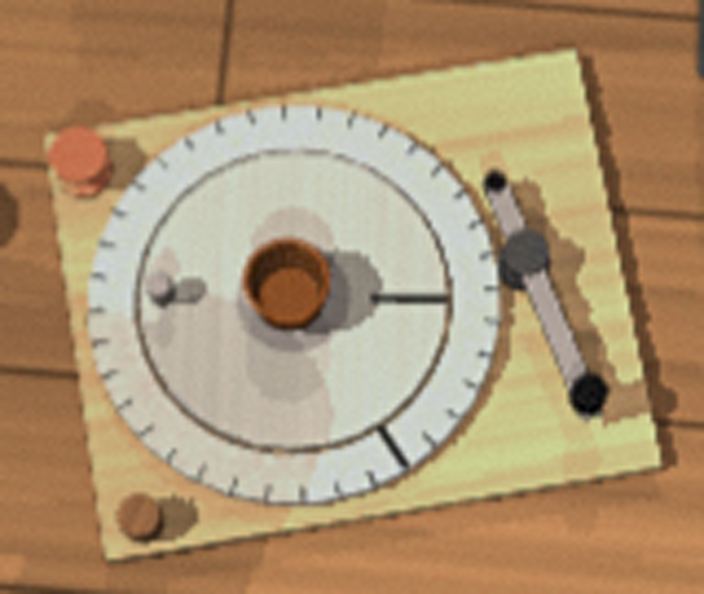

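```bash
cat >> h.py <<'E'
def fitc(P):
    A=np.c_[2*P[:,:2],np.ones(len(P))];x=np.linalg.lstsq(A,(P[:,:2]**2).sum(1),rcond=None)[0]
    return x[:2],np.sqrt(x[2]+x[:2]@x[:2])
def lines(im,c,ctr):
    """angles (deg, world) of index (disc, z36) and target (ring, z32) from dark pixels"""
    g=im.max(2);v,u=np.mgrid[:im.shape[0],:im.shape[1]];out=[]
    for z,a,b in((36,56,88),(32,97,121)):
        X=ray(c,np.c_[u.ravel(),v.ravel()],z)[:,:2]-ctr;rr=np.hypot(*X.T)
        m=((rr>a)&(rr<b)).reshape(g.shape)&(g<110)
        n,L,S,_=cv2.connectedComponentsWithStats(m.astype(np.uint8),connectivity=8)
        res=[]
        for i in range(1,n):
            if S[i,4]<8: continue
            k=(L==i).ravel();w=np.clip(130-g.ravel()[k].astype(float),1,None);P=X[k];q=(P*w[:,None]).sum(0)/w.sum()
            res.append((np.ptp(rr[k]).round(1),np.degrees(np.arctan2(q[1],q[0])).round(2),np.hypot(*q).round(1),int(S[i,4])))
        out.append(sorted(res,reverse=True)[:4])
    return out
E
python3 - <<'E'
from h import *
im=cv2.imread("pics/top0.png");c=cam("top")
h=cv2.cvtColor(im,cv2.COLOR_BGR2HSV)
m=((h[...,1]<50)&(h[...,2]>130)).astype(np.uint8);
mm=np.zeros_like(m);mm[115:250,205:308]=m[115:250,205:308]
cs,_=cv2.findContours(mm,0,1);k=max(cs,key=cv2.contourArea);hu=cv2.convexHull(k).reshape(-1,2)
P=ray(c,hu,32);ctr,R=fitc(P)
for _ in range(3):
    e=abs(np.hypot(*(P[:,:2]-ctr).T)-R);P=P[e<3];ctr,R=fitc(P)
print(ctr,R,len(P))
print(lines(im,c,ctr))
def pt(x,y,z): return ray(c,[(195+x/4.4-.4,115+y/4.4-.4)],z)[0]
print("peg",pt(161,283,64),"knob",pt(589,391,70),"pivot",pt(527,250,52),"tumb",pt(288,277,78))
for n,q in(("peg",pt(161,283,64)),): d=q[:2]-ctr;print(np.hypot(*d),np.degrees(np.arctan2(d[1],d[0])))
d=pt(589,391,70)-pt(527,250,52);print(np.hypot(*d[:2]),np.degrees(np.arctan2(d[1],d[0])))
E
```

```text
[589.36323301  36.27501676] 123.12952061730289 43
[[(np.float64(28.8), np.float64(-85.69), np.float64(72.0), 24), (np.float64(10.5), np.float64(94.5), np.float64(75.5), 14)], [(np.float64(22.6), np.float64(-141.9), np.float64(108.8), 15)]]
peg [584.37705204 112.31132319  64.        ] knob [ 538.53337524 -139.97669588   70.        ] pivot [625.63803755 -99.73328577  52.        ] tumb [589.88362401  37.75225289  78.        ]
76.19961874369328 93.75187437644172
95.9518329943418 -155.2024904167786
```

```bash
python3 -m handwheel '[[0,0,0,-5],[0,0,0,-5],[0,0,0,-5],[0,0,0,-4.6],[0,0,0,0],[0,0,0,0]]' 0 20
```

```text
time: 0.7
tool_pos: [158.1, 578.6, 230.9]
tcp_rot: [-180.0, -0.0, -175.8]
ft_force: [-0.0, 0.1, 0.2]
finger_gap: 0.1
grip_force: 0.0
```

```bash
python3 -m handwheel '[[-0.02,-0.028,0,0],[-0.02,-0.028,0,0],[-0.02,-0.028,0,0],[-0.02,-0.028,0,0],[-0.02,-0.028,0,0],[-0.02,-0.028,0,0],[-0.02,-0.028,0,0],[-0.02,-0.028,0,0],[-0.02,-0.028,0,0],[-0.02,-0.028,0,0]]'; python3 -m handwheel '[[-0.02,-0.028,0,0],[-0.02,-0.028,0,0],[-0.02,-0.028,0,0],[-0.02,-0.028,0,0],[-0.02,-0.028,0,0],[-0.02,-0.028,0,0],[-0.02,-0.028,0,0],[0,0,0,0],[0,0,0,0]]'
```

```text
time: 1.7
tool_pos: [379.3, 313.4, 231.3]
tcp_rot: [180.0, 0.0, -175.8]
ft_force: [0.1, 0.3, -0.3]
finger_gap: 0.0
grip_force: 0.0
time: 2.6
tool_pos: [533.0, 129.2, 231.0]
tcp_rot: [180.0, -0.0, -175.9]
ft_force: [-0.4, 0.9, 0.1]
finger_gap: -0.0
grip_force: 0.0
```

```bash
python3 -m handwheel '[[-0.0076,-0.0095,0.02,0],[-0.0076,-0.0095,0.02,0],[0,0,0.02,0],[0,0,0,0],[0,0,0,0],[0,0,0,0]]'
python3 - <<'E'
from h import *
s=r.sense();im=r.snapshot("wrist")[:,:,::-1].copy();cv2.imwrite("pics/w1.png",im);c=cam("wrist",s)
h=cv2.cvtColor(im,cv2.COLOR_BGR2HSV)
print(s['tool_pos'],proj(c,[[583.5,114.1,64],[589.4,36.3,36],[538.5,-140,70]]))
E
```

```text
time: 3.2
tool_pos: [550.0, 112.7, 172.9]
tcp_rot: [180.0, 0.1, -175.6]
ft_force: [-0.3, 0.2, 0.4]
finger_gap: 0.0
grip_force: 0.0
[550.019776   112.73873054 172.90537054] [[282.50694349 244.3159917 ]
 [189.16103135 230.54910643]
 [-90.65032461 161.27869503]]
```

View pics/w1.png

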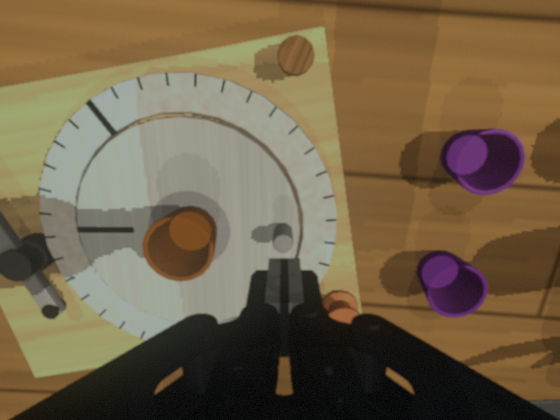

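```bash
cat >> h.py <<'E'
def ring(im,c,ctr0):
    """centre from thin tick lines + long line: outer rim of white ring found along rays of the guess"""
    g=cv2.GaussianBlur(cv2.cvtColor(im,cv2.COLOR_BGR2HSV)[...,1],(3,3),0).astype(np.float32);P=[]
    a=np.radians(np.arange(0,360,2));rr=np.arange(112,136,.5)
    X=np.stack([ctr0[0]+np.outer(np.cos(a),rr),ctr0[1]+np.outer(np.sin(a),rr),np.full((len(a),len(rr)),32.)],-1)
    uv=proj(c,X.reshape(-1,3)).reshape(len(a),len(rr),2).astype(np.float32)
    v=cv2.remap(g,uv[...,0],uv[...,1],cv2.INTER_LINEAR,borderValue=0)
    d=v[:,6:]-v[:,:-6];k=d.argmax(1);ok=d.max(1)>40
    P=X[np.arange(len(a)),k+3][ok]
    for _ in range(4):
        ce,R=fitc(P);e=abs(np.hypot(*(P[:,:2]-ce).T)-R);P=P[e<max(1.2,2*np.median(e))]
    return ce,R,len(P)
E
python3 - <<'E'
from h import *
for n,f,s in(("top","top0",None),("wrist","w1",r.sense())):
    im=cv2.imread(f"pics/{f}.png");c=cam(n,s);ce,R,k=ring(im,c,np.array([589.4,36.3]));ce,R,k=ring(im,c,ce);print(n,ce,R,k,lines(im,c,ce))
uv=[(283,236)];print(ray(cam("wrist"),uv,64))
E
```

```text
top [589.29380821  36.21188049] 123.82809150361528 118 [[(np.float64(28.8), np.float64(-85.63), np.float64(72.0), 24), (np.float64(10.5), np.float64(94.45), np.float64(75.6), 14)], [(np.float64(22.6), np.float64(-141.9), np.float64(108.7), 15)]]
wrist [588.77157098  36.45365703] 123.23035913061226 130 [[(np.float64(31.9), np.float64(-85.83), np.float64(72.2), 302), (np.float64(28.8), np.float64(93.12), np.float64(71.5), 470), (np.float64(22.2), np.float64(55.95), np.float64(78.7), 1028), (np.float64(6.0), np.float64(6.13), np.float64(85.2), 150)], [(np.float64(24.0), np.float64(28.76), np.float64(100.1), 4008), (np.float64(23.8), np.float64(-141.79), np.float64(109.3), 198), (np.float64(6.5), np.float64(-71.97), np.float64(118.0), 21), (np.float64(6.4), np.float64(-91.86), np.float64(117.8), 22)]]
[[576.95119536 113.84512033  64.        ]]
```

```bash
python3 -m handwheel '[[0,-0.001,0.03,0],[0,0,0.03,0],[0,0,0.03,0],[0,0,0.02,0],[0,0,0.015,0],[0,0,0,0],[0,0,0,0]]'; python3 -m handwheel '[[-0.004,0,0,0],[-0.004,0,0,0],[-0.003,0,0,0],[0,0,0,0],[0,0,0,0]]'
```

```text
time: 3.95
tool_pos: [550.4, 111.1, 47.4]
tcp_rot: [180.0, 0.1, -175.7]
ft_force: [0.2, -0.3, 0.0]
finger_gap: -0.3
grip_force: 0.0
time: 4.45
tool_pos: [560.8, 111.7, 46.4]
tcp_rot: [180.0, 0.0, -175.7]
ft_force: [0.4, -0.6, 0.6]
finger_gap: -0.3
grip_force: 0.0
```

```bash
python3 -m handwheel '[[-0.002,0,0,0],[-0.002,0,0,0],[-0.0041,0.0009,0,3],[-0.0041,0.0009,0,3],[-0.0041,0.0009,0,3],[-0.0041,0.0009,0,3],[-0.0041,0.0009,0,3],[-0.0041,0.0009,0,3],[0,0,0,0],[0,0,0,0]]'
python3 - <<'E'
from h import *
ctr=np.array([589.,36.3]);s=r.sense();p=s['tool_pos'][:2]-ctr;y=np.radians(s['tcp_rot'][2]);x=np.array([np.cos(y),np.sin(y)]);yy=np.array([np.sin(y),-np.cos(y)])
print("tool-rel",p@x,p@yy)
im=r.snapshot("top")[:,:,::-1].copy();cv2.imwrite("pics/t2.png",im);c=cam("top");print(lines(im,c,ctr))
E
```

```text
time: 5.45
tool_pos: [589.3, 116.1, 46.1]
tcp_rot: [-180.0, -0.0, 166.4]
ft_force: [-0.1, 0.8, -0.0]
finger_gap: -0.2
grip_force: 0.0
tool-rel 18.414195856420758 77.59796841668229
[[(np.float64(31.9), np.float64(47.79), np.float64(69.6), 85), (np.float64(31.3), np.float64(140.74), np.float64(69.0), 78), (np.float64(30.6), np.float64(-104.26), np.float64(71.9), 20), (np.float64(18.5), np.float64(93.34), np.float64(68.3), 48)], [(np.float64(23.8), np.float64(141.32), np.float64(109.6), 180), (np.float64(23.7), np.float64(70.51), np.float64(108.4), 188), (np.float64(22.9), np.float64(30.42), np.float64(108.9), 46), (np.float64(22.6), np.float64(-141.77), np.float64(108.7), 15)]]
```

```bash
python3 -m handwheel '[[-0.0041,0.0009,0,3],[-0.0041,0.0009,0,3],[-0.0041,0.0009,0,3],[-0.0041,0.0009,0,3],[-0.0041,0.0009,0,3],[-0.0041,0.0009,0,3],[-0.0041,0.0009,0,3],[-0.0041,0.0009,0,3],[-0.0041,0.0009,0,3],[-0.0041,0.0009,0,3]]';python3 -m handwheel '[[-0.0041,0.0009,0,3],[0,0,0,0],[0,0,0,0]]'
cat > chk.py <<'E'
from h import *
import sys
ctr=np.array([589.,36.3]);s=r.sense();p=s['tool_pos'][:2]-ctr;y=np.radians(s['tcp_rot'][2]);x=np.array([np.cos(y),np.sin(y)]);yy=np.array([np.sin(y),-np.cos(y)])
print("tool-rel",p@x,p@yy)
for n in("top","wrist"):
    s=r.sense();im=r.snapshot(n)[:,:,::-1].copy();cv2.imwrite(f"pics/{n}_{sys.argv[1]}.png",im);c=cam(n,s)
    ce,R,k=ring(im,c,ctr);print(n,ce.round(2),R,k)
    L=lines(im,c,ce);print([[tuple(map(float,q)) for q in l if -150<q[1]<-75] for l in L])
E
python3 chk.py 3
```

```text
time: 6.5
tool_pos: [628.9, 105.5, 46.0]
tcp_rot: [-180.0, -0.1, 136.3]
ft_force: [-3.3, 0.5, 0.7]
finger_gap: -0.1
grip_force: 0.8
time: 6.8
tool_pos: [633.0, 103.3, 46.3]
tcp_rot: [180.0, 0.0, 133.4]
ft_force: [-0.9, -0.5, -0.6]
finger_gap: 0.0
grip_force: 0.0
tool-rel 18.37788653307725 78.0267530436267
top [589.11  36.77] 124.1504358710853 51
[[(31.7, -136.9, 71.9, 18.0)], []]
wrist [588.49  38.55] 121.38243835770153 53
[[(3.2, -135.45, 57.4, 57.0)], [(11.2, -86.52, 100.6, 182.0)]]
```

```bash
python3 -m handwheel '[[-0.002,0.0005,0,1.5],[-0.002,0.0005,0,1.5],[-0.002,0.0005,0,1.4],[0,0,0,0],[0,0,0,0]]'
python3 - <<'E'
from h import *
ctr=np.array([589.1,36.3]);c=cam("top");im=r.snapshot("top")[:,:,::-1].copy();cv2.imwrite("pics/t4.png",im)
print(lines(im,c,ctr))
cv2.imwrite("pics/t4c.png",cv2.resize(im[115:250,195:355],None,fx=4.4,fy=4.4,interpolation=cv2.INTER_CUBIC))
E
```

```text
time: 7.4
tool_pos: [638.5, 99.6, 46.3]
tcp_rot: [180.0, 0.0, 128.9]
ft_force: [-1.3, -0.5, 0.2]
finger_gap: -0.1
grip_force: 0.0
[[(np.float64(31.7), np.float64(125.94), np.float64(64.2), 387), (np.float64(31.2), np.float64(22.96), np.float64(71.3), 59), (np.float64(30.9), np.float64(42.03), np.float64(71.3), 19), (np.float64(30.1), np.float64(-141.63), np.float64(71.5), 17)], [(np.float64(23.8), np.float64(158.94), np.float64(108.5), 97), (np.float64(23.8), np.float64(16.18), np.float64(108.8), 37), (np.float64(23.7), np.float64(46.08), np.float64(109.7), 115), (np.float64(22.6), np.float64(-141.8), np.float64(108.7), 15)]]
```

View pics/t4c.png

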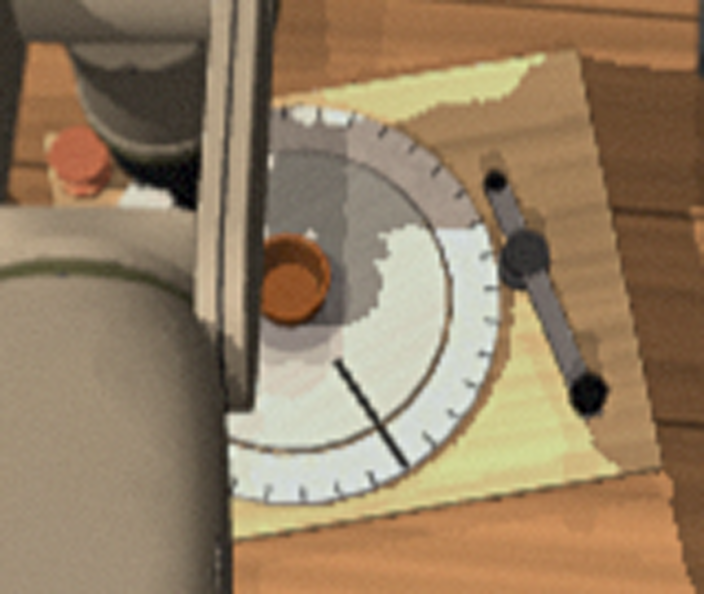

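The picture shows the index line, from (338,362), running straight into the long line, which ends at (407,467). I'll back off, rise, check from the wrist camera and head for the lever.

```bash
python3 -m handwheel '[[0.004,0,0,0],[0.008,0,0,0],[0,0,-0.02,0],[0,0,-0.03,0],[0,0,-0.03,0],[0,0,-0.03,0],[0,0,-0.02,0],[0,0,0,7],[0,0,0,7.1],[0,0,0,0]]'; python3 -m handwheel '[[-0.0147,-0.0187,0,0],[-0.0147,-0.0187,0,0],[-0.0147,-0.0187,0,0],[-0.0147,-0.0187,0,0],[-0.0147,-0.0187,0,0],[-0.0147,-0.0187,0,0],[-0.0147,-0.0187,0,0],[-0.0147,-0.0187,0,0],[-0.0147,-0.0187,0,0],[-0.0147,-0.0187,0,0]]'; python3 -m handwheel '[[0,0,0,0],[0,0,0,0]]'; python3 chk.py 5
```

```text
time: 8.45
tool_pos: [630.4, 109.7, 176.5]
tcp_rot: [180.0, 0.0, 114.7]
ft_force: [0.3, 0.1, -0.5]
finger_gap: 0.1
grip_force: 0.0
time: 9.45
tool_pos: [521.9, -103.2, 176.0]
tcp_rot: [-180.0, -0.0, 115.1]
ft_force: [0.2, 0.4, -0.5]
finger_gap: 0.1
grip_force: 0.0
time: 9.65
tool_pos: [522.5, -102.6, 176.2]
tcp_rot: [180.0, -0.0, 114.9]
ft_force: [-0.1, -0.1, -0.1]
finger_gap: 0.3
grip_force: 0.0
tool-rel -98.02343225244766 -118.8290632101792
top [589.34  36.15] 123.9097100398431 67
[[(31.9, -110.92, 52.9, 273.0)], [(22.6, -141.95, 108.8, 15.0)]]
wrist [588.27  35.65] 122.77962346872836 78
[[(31.8, -142.22, 71.5, 291.0)], [(23.8, -142.15, 109.0, 191.0)]]
```

View pics/wrist_5.png

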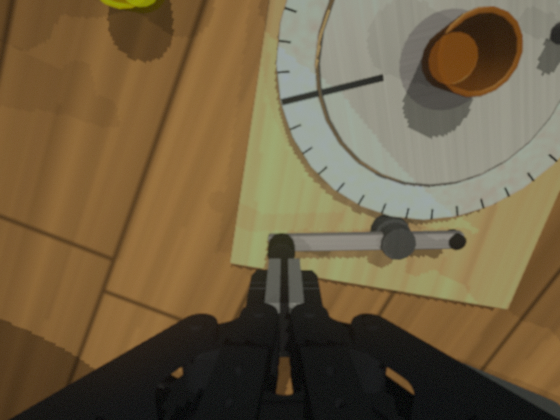

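The index line meets the long line at (320,93), aligned to about 0.1°. The knob is at (281,243).

```bash
python3 -c "
from h import *
c=cam('wrist');print(ray(c,[(281,242)],70),ray(c,[(400,241)],52))"; python3 -m handwheel '[[0,0,0.03,0],[0,0,0.03,0],[0,0,0.03,0],[0,0,0.02,0],[0,0,0.009,0],[0,0,0,0],[0,0,0,0]]'
```

```text
[[ 533.80869063 -130.05079172   70.        ]] [[623.33383202 -96.07692357  52.        ]]
time: 10.45
tool_pos: [523.5, -102.6, 58.3]
tcp_rot: [179.9, 0.0, 114.9]
ft_force: [-0.0, 0.4, 1.1]
finger_gap: -0.2
grip_force: 0.0
```

```bash
python3 -m handwheel '[[-0.005,-0.0015,0.002,0],[-0.005,0,0,0],[-0.004,0,0,0],[-0.003,0,0,0],[-0.005,-0.001,0,-3],[-0.005,-0.001,0,-3],[-0.005,-0.001,0,-3],[-0.005,-0.001,0,-3],[-0.005,-0.001,0,-3],[0,0,0,0]]';  cat > lv.py <<'E'
from h import *
pv=np.array([625.,-99.]);s=r.sense();p=s['tool_pos'][:2]-pv;y=np.radians(s['tcp_rot'][2]);x=np.array([np.cos(y),np.sin(y)]);yy=np.array([np.sin(y),-np.cos(y)])
print("rel",p@x,p@yy,s['tool_pos'],s['ft_force'])
E
python3 lv.py
```

```text
time: 11.45
tool_pos: [537.2, -143.4, 55.4]
tcp_rot: [180.0, 0.0, 129.8]
ft_force: [-0.2, 0.1, 0.7]
finger_gap: 0.3
grip_force: 0.0
rel 22.137259887818598 -95.9267141308972 [ 537.15062885 -143.43512966   55.44943203] [-0.16163737  0.06393575  0.69560835]
```

```bash
python3 -m handwheel '[[-0.005,-0.001,0,-3],[-0.005,-0.001,0,-3],[-0.005,-0.001,0,-3],[-0.005,-0.001,0,-3],[-0.005,-0.001,0,-3],[-0.005,-0.001,0,-3],[-0.005,-0.001,0,-3],[-0.005,-0.001,0,-3],[-0.005,-0.001,0,-3],[-0.005,-0.001,0,-3]]'; python3 lv.py; python3 -c "
from h import *
im=r.snapshot('side')[:,:,::-1].copy();cv2.imwrite('pics/s6.png',cv2.resize(im[150:300,200:400],None,fx=3.5,fy=3.5))"
```

```text
time: 12.45
tool_pos: [570.4, -180.4, 55.2]
tcp_rot: [-180.0, -0.0, 159.8]
ft_force: [-1.9, 0.9, 1.1]
finger_gap: -0.4
grip_force: 0.7
rel 23.189230866491165 -95.22539783254715 [ 570.38636036 -180.38161455   55.19913046] [-1.93692363  0.93378548  1.10725639]
```

View pics/s6.png

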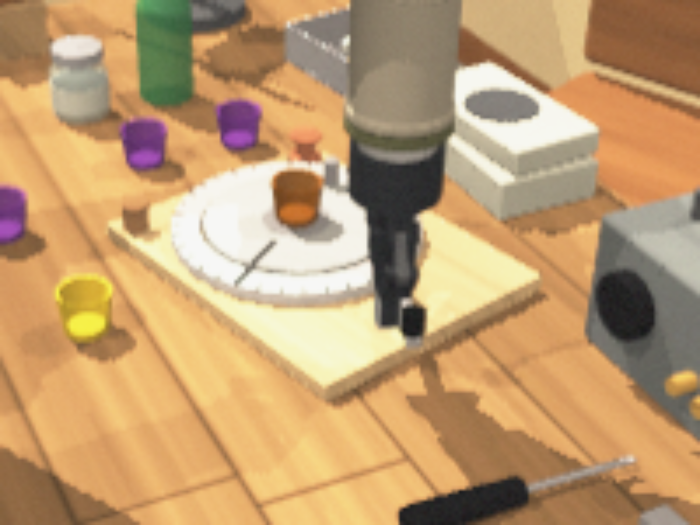

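The side view shows the knob (413,322) ahead of the finger (388,310), the lever swinging and the index line still aligned. Continuing.

```bash
python3 -m handwheel '[[-0.005,-0.001,0,-3],[-0.005,-0.001,0,-3],[-0.005,-0.001,0,-3],[-0.005,-0.001,0,-3],[-0.005,-0.001,0,-3],[-0.005,-0.001,0,-3],[-0.005,-0.001,0,-3],[-0.005,-0.001,0,-3],[-0.005,-0.001,0,-3]]'; python3 lv.py; python3 -m handwheel '[[-0.0025,-0.0005,0,-1.5],[-0.0025,-0.0005,0,-1.5],[0,0,0,0]]'; python3 lv.py
```

```text
time: 13.4
tool_pos: [613.2, -195.5, 55.1]
tcp_rot: [180.0, -0.0, -173.2]
ft_force: [-0.9, 0.1, 0.6]
finger_gap: 0.1
grip_force: 0.7
rel 23.062944459639468 -94.42594884060804 [ 613.24509114 -195.48824457   55.13004142] [-0.8721258   0.10782679  0.62917322]
time: 13.7
tool_pos: [618.7, -195.8, 55.2]
tcp_rot: [180.0, 0.0, -170.2]
ft_force: [0.3, 0.4, -1.2]
finger_gap: -0.2
grip_force: 0.0
rel 22.682604884114838 -94.28234834471846 [ 618.68228391 -195.76646236   55.22588687] [ 0.28041367  0.40252014 -1.2123104 ]
```

```bash
for i in 1; do python3 -m handwheel '[[-0.0017,-0.0004,0,-1],[-0.0017,-0.0004,0,-1],[0,0,0,0]]'; done; python3 -m handwheel '[[-0.0017,-0.0004,0,-1],[0,0,0,0]]';python3 lv.py
```

```text
time: 14.0
tool_pos: [619.5, -196.1, 55.0]
tcp_rot: [179.9, -0.3, -168.2]
ft_force: [-13.9, -1.0, 7.9]
finger_gap: 0.0
grip_force: 7.0
time: 14.2
tool_pos: [619.7, -196.3, 54.8]
tcp_rot: [179.9, -0.5, -167.2]
ft_force: [-20.9, -1.2, 13.3]
finger_gap: -0.2
grip_force: 10.9
rel 26.733542949047646 -93.71376605544958 [ 619.69689351 -196.3079099    54.84542149] [-20.9179615   -1.20296644  13.33628139]
```

Force has risen to 21 N with no more travel, so the lever is at its stop. I'll back off, rise and check.

```bash
python3 -m handwheel '[[0.003,0,0,0],[0.005,0,0,0],[0.012,0,0,0],[0,0,-0.03,0],[0,0,-0.04,0],[0,0,-0.04,0],[0,0,-0.03,0],[0,0,0,0]]'; python3 -m handwheel '[[0.04,0,0,0],[0.04,0,0,0],[0.04,0,0,0],[0.04,0,0,0],[0,0,0,0],[0,0,0,0]]'; python3 chk.py 7; python3 -c "
import cv2
im=cv2.imread('pics/top_7.png');cv2.imwrite('pics/top_7c.png',cv2.resize(im[115:250,165:355],None,fx=4.2,fy=4.2,interpolation=2))"
```

```text
time: 15.0
tool_pos: [607.5, -201.6, 202.4]
tcp_rot: [-179.6, 0.5, -167.2]
ft_force: [1.4, -0.1, 0.9]
finger_gap: -0.0
grip_force: 0.0
time: 15.6
tool_pos: [447.8, -236.0, 195.0]
tcp_rot: [-180.0, 0.0, -167.3]
ft_force: [-0.1, -0.4, 1.1]
finger_gap: 0.3
grip_force: 0.0
tool-rel 197.72890391711877 -234.5446345546928
top [589.22  36.27] 123.94262465326901 97
[[(30.8, -141.88, 71.8, 23.0)], [(22.6, -141.86, 108.7, 15.0)]]
wrist [576.21  20.79] 113.04357697745691 39
[[], [(7.3, -144.65, 100.3, 31.0)]]
```

View pics/top_7c.png

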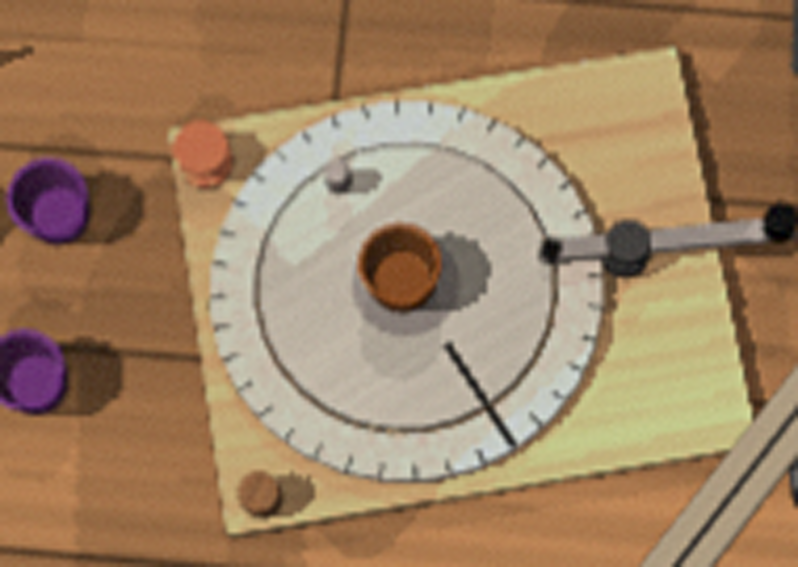

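View pics/wrist_7.png

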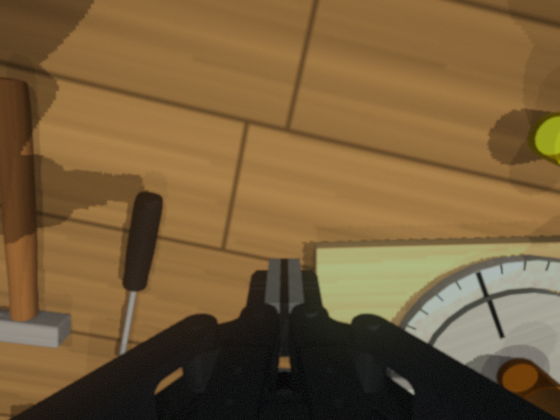

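The top view shows the index line running from (450,345) to (513,445) in one piece with the long line (-141.88° against -141.86°). The lever's nose (551,250) lies over the rim, the glass stands in the middle and the other things are in place. Handing in.

```bash
python3 -c "
from bench import r
print(r.hand_in())"
```

```text
the job is handed in; nothing more can be done
None
```

The job is handed in: the index line is on the long line to within about 0.1°, and the clamp lever was then pushed to its stop with its nose over the disc's rim. The glass is still standing in the middle of the disc, and everything else I could see is where it was.

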